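# Load the relay module into the bench tester

### The job

Press the release button on top of the bench tester so that its tray pops out, set the black relay module upright and fully down in the tray's pocket, let go of it, and then push the tray home until it clicks and stays shut. Be gentle with the tester: never lean on it, its button or its tray with more than about 18 N, do not drop or force the module in, and leave everything else on the bench where it is.

Things in the scene. Friction and masses are not known exactly. Their poses are not given: they have to be found in the camera images.
- dock: the bench tester: a fixed off-white box 180 (x) x 160 (y) x 76 mm high, anywhere in the middle of the bench and turned a little. Origin: centre of its underside, on the bench. Its x axis points from its front to its back (roughly away from the robot), z up; its front face lies at x = -90 mm and has a slot, 112 mm wide and from 8 to 66 mm high, for the tray.
- tray (a joint): how far the tray has slid out of the tester's front (along the tester's -x), in m. About 0: latched at home. When the button is pressed a spring drives it out to 0.070, where it stays. Pushing it back takes 2 N at first, 4 N near home, 8 to 10 N between 15 and 7 mm from home, where it forces the catch (and the button) down, then 5 to 7 N. This drop is not yet the click: see tray_front.
- tray_front (a point): centre of the outer face of the tray's upright front panel, 130 mm wide, 12 to 60 mm above the bench, 8 mm thick. Axes as the tester's: it is pushed in +x. At home it stands 14 mm in front of the tester's front face. In the last mm it meets a stiff rubber stop and must be pushed into it: the catch clicks at 10 to 14 N (the button pops up). Let go sooner, it springs out again.
- pocket (a point): centre of the floor of the pocket in the tray, 26 mm above the bench; axes as the tester's. With the tray out it lies 42 mm in front of the tester's front face. The pocket is 48 mm along x, 32 mm along y, 10 mm deep, open above, in a flat black plate 100 mm wide, its top 36 mm above the bench; the front panel begins 34 mm in front of the pocket's centre and rises 24 mm above the plate.
- button_top (a point): centre of the top of the release button, a round dark grey push button of 26 mm diameter on the tester's top near its front right corner; at rest its top is 94 mm above the bench, 18 mm above the housing.
- button (a joint): how far the release button is pressed, in m: 0 up, 0.014 fully down (a hard stop). Its spring takes 2 N at first and 8 N at the bottom, and the catch rubs a little; the latch lets go 5 to 7 mm down, at 5 to 7 N. It springs back up. While it is held down the tray cannot latch.
- module_center (a point): centre of the relay module, a loose black block 44 (x) x 28 (y) x 34 mm high with a small bare-metal plate on its top, about 70 g, standing upright on the bench (centre 17 mm above it). z up. It goes into the pocket with its long side along the tester's x, either way round; it then stands 24 mm out of the plate.
- heatsink: bystander: finned aluminium block 60 x 50 x 25 mm, loose; stands where the module does not, left or right. Origin under its centre.
- screwdriver: bystander: screwdriver 160 mm long lying between robot and tester, loose.
- tin: bystander: steel tin, 56 mm across, 60 mm high, loose, to the right.
- mug: bystander: white mug, 76 mm across, 85 mm high, loose, to the left.
- multimeter: bystander: handheld meter lying flat, 150 x 80 x 34 mm, loose, to the left.
- parts_bin: bystander: open grey bin 110 x 90 x 45 mm, loose, back left.
- breadboard: bystander: fixed white breadboard on a black base, 130 x 190 x 40 mm, right of the tester. Origin under its centre.

How it is judged (in metres and radians):
On the way, in this order (a step that is already met when the one before it is completed fails the run):
1. the button was pressed and the tray has popped fully out (value of joint tray above 0.062 m), for 0.2 s.
2. the module sits fully down in the pocket of the open tray, let go (x of module_center in the frame of pocket between -0.004 and 0.004 m and y of module_center in the frame of pocket between -0.004 and 0.004 m and z of module_center in the frame of pocket between 0.013 and 0.0205 m and angle between the x axis of module_center and the x axis of pocket, either way round below 0.15 rad and angle between module_center's own z axis and vertical below 0.1 rad and value of joint tray above 0.05 m and contact force between the fingers and module below 0.2 N), for 0.2 s.
At the end, for the whole second after the job is handed in: The tray is latched at home (within 3 mm) with nothing holding it, the button is up again, and the module sits upright and at rest in the pocket (within 4 mm of its centre, fully down, long side along the tray's x within 0.15 rad) (value of joint tray between -0.0025 and 0.003 m and value of joint button below 0.002 m and x of module_center in the frame of pocket between -0.004 and 0.004 m and y of module_center in the frame of pocket between -0.004 and 0.004 m and z of module_center in the frame of pocket between 0.013 and 0.0205 m and angle between the x axis of module_center and the x axis of pocket, either way round below 0.15 rad and angle between module_center's own z axis and vertical below 0.1 rad and linear speed of module below 0.02 m/s); the robot touches nothing.
It fails at once if the robot presses on the tester, its button or its tray with more than 18 N (contact force between any of the fingers, the arm and dock above 18 N).
It fails at once if the module is dropped or forced into the tester with more than 30 N (contact force between module and dock above 30 N).
It fails at once if a loose bystander is moved by more than 25 mm (distance of any of heatsink, screwdriver, tin, mug, multimeter, parts_bin from where it was at the start of the episode above 0.025 m).
It also fails if it takes over 70 s, if anything falls off the work surface, if the arm or the gripper's body presses on something with over 40 N, if the wrist force passes 120 N, or if a joint passes its speed limit or range.

### The arm

A 6-joint arm with a two-finger parallel gripper is mounted at the origin on the work surface. World frame = base frame: x ahead of the robot, y to its left, z up, the work surface at z = 0. Lengths are in m, angles in degrees, forces in N, time in s.
With the tool pointing down it reaches from about 0.275 to 0.75 m from the base axis. Payload 10.2 kg.
Tool frame: the origin (TCP) lies at the very end of the fingers, on their centre line; the grasp point (between the pads) lies 19 mm behind it; z points along the fingers, y is the line along which they close (so a half turn about z gives the same grasp; the last joint's range is limited). The gripper opens to 88 mm and grips with 3 to 60 N. Pads are 18 mm wide; open, the fingers measure 123 mm over their backs; the gripper's body (75 mm by 187 mm) begins 45 mm behind the grasp point.
Start: joints at [-83.331, 17.928, 85.812, -0, 76.261, -12.8], TCP at [0.175, -0.495, 0.239] pointing down, gripper open.
Joint ranges: [-168.41, 168.41], [-55.51, 124.54], [10.69, 146.95], [-70.63, 250.63], [1, 178], [-165.06, 165.06]. Speed limits (degrees/s): [136.94, 136.94, 172.46, 180, 180, 180].

### API

Orientations are given as a 3x3 rotation matrix whose columns are the frame's x, y, z axes.
In Python, from station import bot gives the robot as it stands. The module is installed in compiled form; this text tells all that it offers. Calls block until the motion is done:
- bot.move_ptp(position, orientation): joint-space move of the TCP to a pose.
- bot.move_linear(position, v=0.15, rot=None, stop_force=None): straight line of the TCP; rot=None keeps the orientation; v is the mean speed in m/s. With stop_force (N) it stops when the force on the tool has changed by that much, and returns True; else False.
- bot.set_joints(angles): joint-space move.
- bot.grip(opening, force=None): finger opening in m; force is the grip in N (None keeps the last); returns when the fingers have stopped.
- bot.dwell(seconds).
- bot.solve_ik(position, orientation): joint angles nearest the present ones, or None.
- bot.get_image(name): name is "scene" or "top" or "wrist"; returns (picture, depth): 400x640x3 uint8, blue, green, red; 400x640 float32, m along the optical axis (not along the pixel's ray), 0 where there is no reading.
- bot.camera_model(name): a dict with "fov_y" (degrees; the focal length in pixels is half the picture's height over the tangent of half this angle, whatever the lens; pixels are square), "cx", "cy" (the principal point, pixels), "R" (3x3) and "t" (3): a world point X has camera coordinates R X + t; the wrist camera has in their place "mount" (4x4, takes a point from camera to tool coordinates, whose origin is the TCP and whose axes are the flange's). Camera axes: x right, y down, z forward; pixel columns grow to the right and rows downward; lengths in m; the calibration is good to about 2 mm. A picture is of the moment at which its call begins: read the wrist's pose just before it. camera_model takes no time and is no camera call.
A pose or a line that the arm cannot do raises bot.Unreachable and nothing moves.
- bot.finish_job(): hands the job in; it is judged then, once.
Readings, each from a call of its own:
- bot.get_time_s(): time.
- bot.get_joints(): joint angles.
- bot.get_dq(): joint speeds.
- bot.get_joint_torque(): joint torques, N m.
- bot.get_position(): TCP position.
- bot.get_tcp_rot(): TCP orientation.
- bot.get_force(): force on the tool from outside, world axes, zero at the start.
- bot.get_torque(): the same for the moment, N m.
- bot.get_opening(): finger opening in m.
- bot.get_gripper_force(): force on a finger pad.
Only numpy, scipy, OpenCV 4.12 (cv2) and the standard library are available. Lean on these libraries where they do the work, as an engineer would, in place of code of your own. Each camera call takes 0.05 s, during which the arm holds its last target. There are 200 camera calls.

## Working session

There is one attempt and no reset: what is moved stays moved. The work goes in short steps, each a Python script; the robot and the scene stay as the last script left them, time stands still between calls to the robot, and variables do not carry over. Pictures are saved under pics/ and viewed, at most 10 in all, crops included, and the job is handed in when it is done.

```bash
mkdir -p pics; cat > h.py <<'E'
import numpy as np, cv2
from station import bot
def cam(n):
    m=bot.camera_model(n)
    f=200/np.tan(np.radians(m['fov_y'])/2)
    if 'mount' in m:
        M=np.array(m['mount']); T=np.eye(4); T[:3,:3]=bot.get_tcp_rot(); T[:3,3]=bot.get_position(); W=T@M
    else:
        W=np.eye(4); R=np.array(m['R']); W[:3,:3]=R.T; W[:3,3]=-R.T@np.array(m['t'])
    return f,m['cx'],m['cy'],W
def cloud(n):
    f,cx,cy,W=cam(n)
    im,d=bot.get_image(n)
    v,u=np.mgrid[:400,:640]
    P=np.stack([(u-cx)/f*d,(v-cy)/f*d,d],-1)@W[:3,:3].T+W[:3,3]
    P[d<=0]=np.nan
    return im,d,P
def down(yaw): # tool x at yaw deg, z down
    a=np.radians(yaw);c,s=np.cos(a),np.sin(a)
    return np.array([[c,s,0],[s,-c,0],[0,0,-1.]])
E
python3 - <<'E'
from h import *
for n in ("top","scene"):
    m=bot.camera_model(n);print(n,m)
    im,d,P=cloud(n);cv2.imwrite(f'pics/{n}0.png',im);np.savez(f'{n}0.npz',im=im,P=P)
print(bot.camera_model("wrist"));print(bot.get_tcp_rot(),bot.get_force(),bot.get_time_s())
E
```

```text
top {'fov_y': 51.314137205722126, 'cx': 310.09530449150395, 'cy': 200.19734562325212, 'R': array([[ 0.02715971, -0.99960877, -0.0066832 ],
       [-0.99731952, -0.02664189, -0.06814673],
       [ 0.06794201,  0.00851613, -0.99765292]]), 't': array([0.01998709, 0.55944674, 1.15970904])}
scene {'fov_y': 46.137181397369886, 'cx': 326.7158298951807, 'cy': 194.8034417470574, 'R': array([[-0.14873801,  0.98875543, -0.01548232],
       [ 0.62238764,  0.08143603, -0.77846118],
       [-0.7684469 , -0.12542277, -0.62750179]]), 't': array([ 0.06075188, -0.27593721,  1.71627292])}
{'fov_y': 60.31877148469215, 'cx': 319.062650916176, 'cy': 197.30350308786865, 'mount': array([[ 6.53730405e-04, -9.48458285e-01, -3.16901331e-01,
         8.25789483e-02],
       [ 9.99999758e-01,  6.94871781e-04, -1.68085470e-05,
         1.81777299e-03],
       [ 2.36147998e-04, -3.16901243e-01,  9.48458511e-01,
        -1.46529237e-01],
       [ 0.00000000e+00,  0.00000000e+00,  0.00000000e+00,
         1.00000000e+00]])}
[[ 9.42829677e-01  3.33274939e-01 -1.23142253e-04]
 [ 3.33274870e-01 -9.42829079e-01  1.09045950e-03]
 [ 2.47320725e-04 -1.06915779e-03 -9.99999398e-01]] [-0.32647559  0.11591409 -0.18018476] 0.1
```

View pics/top0.png

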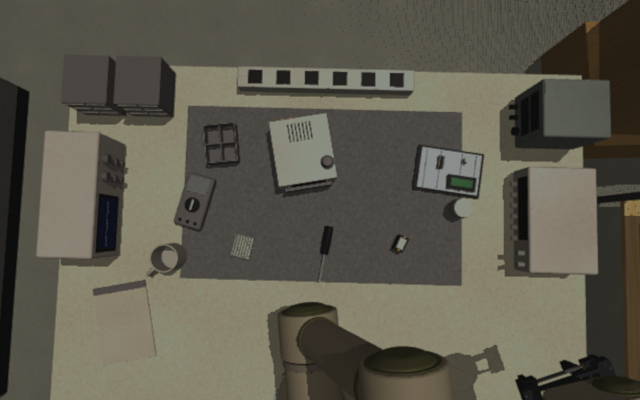

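View pics/scene0.png

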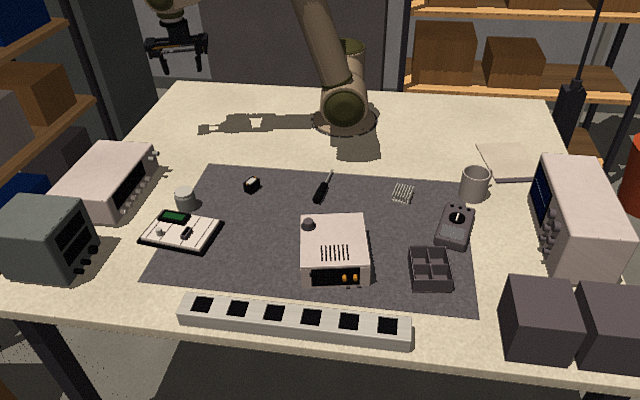

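The top view shows the tester at (270–335, 113–192) with the button at (327,161), the module at (400,243), the heatsink at (242,247) and the screwdriver around (323,255). The scene view agrees.

```bash
python3 - <<'E'
from h import *
D=np.load('top0.npz');P=D['P'];Z=P[...,2]
def rect(mask):
    q=(P[mask][:,:2]*1000).astype(np.float32);r=cv2.minAreaRect(q);return len(q),r,np.median(P[mask],0)
v,u=np.mgrid[:400,:640]
box=lambda a,b,c,d:(u>a)&(u<b)&(v>c)&(v<d)
m=box(255,350,100,205)
print('z mat',np.nanmedian(Z[box(340,380,200,270)]))
print('dock',rect(m&(Z>.068)&(Z<.084)))
print('button',rect(box(315,340,150,172)&(Z>.088)&(Z<.1)))
print('button wider',rect(box(315,340,150,172)&(Z>.085)))
print('module',rect(box(385,415,228,258)&(Z>.025)&(Z<.045)))
print('tray',rect(box(270,345,180,205)&(Z>.045)&(Z<.066)))
print('sd',rect(box(310,340,220,285)&(Z>.006)))
E
```

```text
z mat 0.0007232495389236648
dock (3766, ((692.9296875, 58.49087905883789), (181.02549743652344, 159.6873016357422), 10.684825897216797), array([0.69315482, 0.05983023, 0.07585863]))
button (74, ((659.8237915039062, -9.169455528259277), (21.760393142700195, 24.129512786865234), 2.8913612365722656), array([ 0.65972279, -0.00803328,  0.09366212]))
button wider (76, ((658.9143676757812, -9.21324348449707), (23.56416893005371, 24.140546798706055), 3.178656816482544), array([ 0.65952178, -0.00809412,  0.09358864]))
module (169, ((444.8093566894531, -220.81016540527344), (27.89993667602539, 44.14802551269531), 64.14091491699219), array([ 0.44524579, -0.22030677,  0.03430081]))
tray (161, ((592.8247680664062, 46.47520065307617), (14.940897941589355, 143.18988037109375), 7.1828932762146), array([0.5932436 , 0.04150379, 0.05930704]))
sd (327, ((418.21759033203125, -13.031814575195312), (168.36532592773438, 75.37496948242188), 10.303558349609375), array([ 0.43956593, -0.01204821,  0.02136885]))
```

```bash
python3 - <<'E'
from h import *
bot.grip(0.0,20)
R=down(10)
bot.move_ptp([.659,-.009,.16],R)
bot.move_linear([.659,-.009,.10],v=.1)
f0=bot.get_force()
for z in np.arange(.096,.0795,-.002):
    s=bot.move_linear([.659,-.009,z],v=.03,stop_force=9)
    f=bot.get_force()-f0; print(round(z,3),bot.get_position()[2].round(4),f.round(1),s)
    if s or f[2]>9: break
    if z<.0855 : break
bot.move_linear([.659,-.009,.16],v=.15)
# look at tray from above
bot.move_ptp([.50,.022,.26],R)
im,d,P=cloud('wrist');cv2.imwrite('pics/w1.png',im);np.savez('w1.npz',im=im,P=P)
bot.move_ptp([.445-.06,-.2205+.03,.22],down(-26))
im,d,P=cloud('wrist');cv2.imwrite('pics/w2.png',im);np.savez('w2.npz',im=im,P=P)
print(bot.get_time_s())
E
python3 -c "
import cv2
a=cv2.imread('pics/w1.png');b=cv2.imread('pics/w2.png')
cv2.imwrite('pics/w12.png',cv2.resize(cv2.vconcat([a,b]),(480,600)))"
```

```text
0.096 0.0961 [-0.1 -0.1  1. ] False
0.094 0.0943 [ 0.6 -0.5  2. ] False
0.092 0.0924 [ 0.5 -0.   4.4] False
0.09 0.09 [1.3 0.1 4.8] False
0.088 0.088 [ 0.9 -0.2  4.7] False
0.086 0.0862 [ 0.7 -1.   6.7] False
0.084 0.0843 [-0.7 -1.1  6.4] False
8.8917
```

View pics/w12.png

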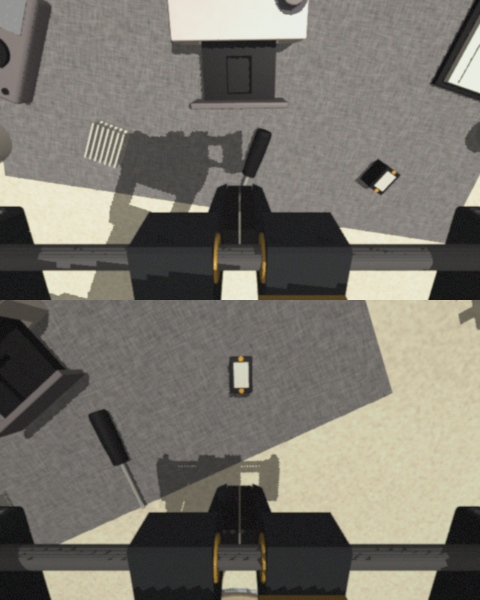

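The tray is out: the pocket shows at about (238,75) in the upper half, and the module at (241,375) in the lower half. Next, measuring both from the depth.

```bash
python3 - <<'E'
import numpy as np,cv2
def rect(P,mask):
    k=cv2.morphologyEx(mask.astype(np.uint8),cv2.MORPH_OPEN,np.ones((3,3)))>0
    q=(P[k][:,:2]*1000).astype(np.float32);return len(q),cv2.minAreaRect(q),np.median(P[k],0).round(4)
v,u=np.mgrid[:400,:640]
box=lambda a,b,c,d:(u>a)&(u<b)&(v>c)&(v<d)
P=np.load('w2.npz')['P'];Z=P[...,2]
print('mat',np.nanmedian(Z[box(350,400,60,200)]))
print('module',rect(P,box(295,345,65,140)&(Z>.027)&(Z<.045)))
P=np.load('w1.npz')['P'];Z=P[...,2]
print('mat',np.nanmedian(Z[box(420,470,60,160)]))
m=box(240,400,40,150)
print('panel',rect(P,m&(Z>.050)&(Z<.066)))
print('pocket',rect(P,box(285,350,60,135)&(Z>.021)&(Z<.031)))
print('plate',rect(P,box(265,375,57,130)&(Z>.032)&(Z<.040)))
print('dock',rect(P,box(200,430,0,60)&(Z>.07)&(Z<.082)))
print('sd', P[box(300,380,165,240)&(Z>.01)&(Z<.05)][:, :].max(0))
E
```

```text
mat 0.001388742780774832
module (1460, ((445.4632873535156, -222.96954345703125), (27.58025550842285, 44.18085479736328), 65.3565902709961), array([ 0.4463, -0.2235,  0.0348]))
mat 0.0014527479435754165
panel (1193, ((527.697265625, 24.475173950195312), (8.334451675415039, 129.99908447265625), 10.909794807434082), array([0.5282, 0.0245, 0.0604]))
pocket (1470, ((564.7574462890625, 31.617340087890625), (48.076988220214844, 32.06452178955078), 10.810580253601074), array([0.5653, 0.0315, 0.0267]))
plate (5512, ((570.2178955078125, 32.72582244873047), (70.21234130859375, 100.50346374511719), 10.02663516998291), array([0.5747, 0.0354, 0.0366]))
dock (9537, ((626.2100830078125, 43.451297760009766), (41.859580993652344, 160.6157684326172), 10.269368171691895), array([0.6263, 0.0459, 0.0766]))
sd [ 4.90192384e-01 -1.01540909e-05  2.82651087e-02]
```

```bash
python3 - <<'E'
from h import *
y=-25;R=down(y);c=np.array([.4457,-.2222])
bot.grip(.06,15)
bot.move_ptp([*c,.10],R)
bot.move_linear([*c,.0135],v=.1,stop_force=8)
bot.grip(.0,15); print(bot.get_opening(),bot.get_position().round(4))
bot.grip(.06)
p=bot.get_position()
bot.move_linear([*c,.12],v=.2)
X=R[:2,0]
bot.move_linear([*(c-X*.063),.2],v=.25)
im,d,P=cloud('wrist');Z=P[...,2];np.savez('w3.npz',P=P,im=im)
q=np.linalg.norm(P[...,:2]-c,axis=2)<.04
k=cv2.morphologyEx((q&(Z>.027)&(Z<.045)).astype(np.uint8),cv2.MORPH_OPEN,np.ones((3,3)))>0
r=cv2.minAreaRect((P[k][:,:2]*1000).astype(np.float32));print(r)
print('offset in tool frame mm',((np.array(r[0])-p[:2]*1000)@bot.get_tcp_rot()[:2,:2]).round(2), p, bot.get_time_s())
E
```

```text
0.027780089297968075 [ 0.4457 -0.2222  0.0136]
((444.9432678222656, -223.68125915527344), (27.87258529663086, 43.5461311340332), 65.0006332397461)
offset in tool frame mm [-0.05  1.66] [ 0.4456919  -0.22219942  0.01348915] 14.0
```

```bash
python3 - <<'E'
from h import *
c=np.array([.4457,-.2222])
bot.move_linear([*c,.07],v=.25)
bot.move_linear([*c,.0135],v=.1,stop_force=8)
bot.grip(.0,15)
bot.move_linear([*c,.13],v=.2); print(bot.get_opening())
R=down(10.6);t=np.array([.5642,.0334])
bot.move_ptp([*t,.13],R)
bot.move_linear([*t,.056],v=.1)
bot.dwell(.2);f0=bot.get_force()
s=bot.move_linear([*t,.0395],v=.02,stop_force=5)
print(s,bot.get_position().round(4),(bot.get_force()-f0).round(1),bot.get_opening(),bot.get_time_s())
E
```

```text
0.027825893269650095
True [0.564  0.0334 0.0396] [-1.4  0.8  6.8] 0.027724724317721713 19.7417
```

```bash
python3 - <<'E'
from h import *
bot.grip(.05)
p=bot.get_position()
bot.move_linear([p[0],p[1],.13],v=.15)
R=down(10.6);X=R[:2,0]
bot.grip(0.0)
bot.move_linear([*(p[:2]-X*.075),.22],v=.25)
im,d,P=cloud('wrist');Z=P[...,2];cv2.imwrite('pics/w4.png',im)
q=np.linalg.norm(P[...,:2]-p[:2],axis=2)<.032
k=cv2.morphologyEx((q&(Z>.052)&(Z<.07)).astype(np.uint8),cv2.MORPH_OPEN,np.ones((3,3)))>0
print(cv2.minAreaRect((P[k][:,:2]*1000).astype(np.float32)),np.median(Z[k]))
q=(P[...,0]>.5)&(P[...,0]<.56)&(Z>.052)&(Z<.066)&~k&(abs(P[...,1]-.025)<.08)
k=cv2.morphologyEx(q.astype(np.uint8),cv2.MORPH_OPEN,np.ones((3,3)))>0
print(cv2.minAreaRect((P[k][:,:2]*1000).astype(np.float32)),np.median(Z[k]),bot.get_time_s())
E
```

```text
((563.6707763671875, 31.0618953704834), (43.2797737121582, 27.748382568359375), 10.523689270019531) 0.06079041489979625
((527.6594848632812, 24.374652862548828), (8.289392471313477, 129.41761779785156), 10.850360870361328) 0.06033052457233187 22.5
```

View pics/w4.png

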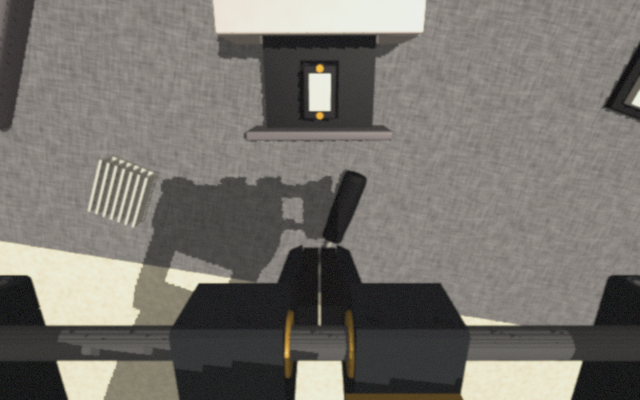

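The module is seated and square in the pocket, centred near (320,92). Now pushing the tray home.

```bash
python3 - <<'E'
from h import *
a=np.radians(10.7);u=np.array([np.cos(a),np.sin(a)])
R=down(10.7);F=np.array([.5235,.0254])
at=lambda s:[*(F+u*s),.042]
bot.move_linear([*(F-u*.035),.10],v=.25,rot=R)
bot.move_linear(at(-.035),v=.12)
bot.dwell(.2);f0=bot.get_force()
g=lambda:-float((bot.get_force()-f0)[:2]@u)
pos=lambda:float((np.array(bot.get_position()[:2])-F)@u)*1000
for s in (-.005,.02,.045,.056,.058,.0595):
    r=bot.move_linear(at(s),v=.05 if s<.05 else .02,stop_force=12); print(s,round(pos(),2),round(g(),1),r)
    if r: break
s=.0597;log=[]
while s<.070 and g()<14.2:
    bot.move_linear(at(s),v=.02,stop_force=5); log.append((round(s*1000,1),round(pos(),2),round(g(),1))); s+=.0002
print(log,bot.get_time_s())
E
```

```text
-0.005 -5.2 2.7 False
0.02 20.03 3.1 False
0.045 44.86 6.2 False
0.056 55.73 5.4 False
0.058 57.72 6.0 False
0.0595 58.76 8.9 False
[(59.7, 58.8, 9.3), (59.9, 58.84, 10.5), (60.1, 58.92, 12.0), (60.3, 58.98, 12.3), (60.5, 59.03, 13.2), (60.7, 59.09, 13.8), (60.9, 59.15, 15.1)] 28.9667
```

```bash
python3 - <<'E'
from h import *
a=np.radians(10.7);u=np.array([np.cos(a),np.sin(a)])
p=bot.get_position()
bot.move_linear([*(p[:2]-u*.04),.042],v=.1)
bot.move_linear([*(p[:2]-u*.09),.20],v=.2)
bot.dwell(.3)
im,d,P=cloud('wrist');Z=P[...,2];cv2.imwrite('pics/w5.png',im)
q=np.linalg.norm(P[...,:2]-[.659,-.009],axis=2)<.009
print('button z',np.nanmedian(Z[q]))
q=(P[...,0]>.48)&(P[...,0]<.63)&(Z>.052)&(Z<.066)&(abs(P[...,1]-.03)<.08)
k=cv2.morphologyEx(q.astype(np.uint8),cv2.MORPH_OPEN,np.ones((3,3)))>0
print('panel',cv2.minAreaRect((P[k][:,:2]*1000).astype(np.float32)),bot.get_force(),bot.get_time_s())
E
```

```text
button z nan
panel ((564.88232421875, 34.92192840576172), (84.01240539550781, 136.4649200439453), 10.71634292602539) [-0.5310725  -0.08786422 -0.64703254] 30.8583
  return np.nanmean(a, axis, out=out, keepdims=keepdims)
```

View pics/w5.png

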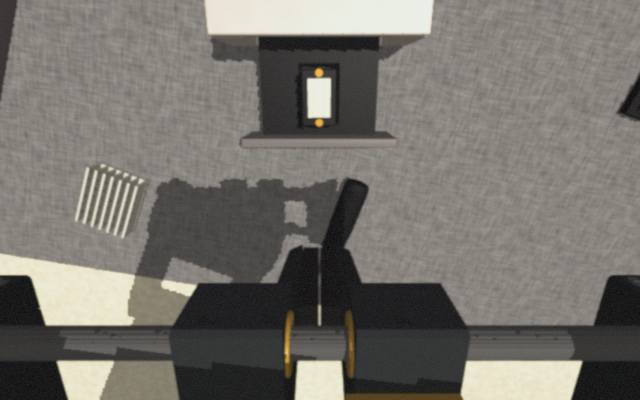

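The tray has come out again (panel at row 142, module still seated), so the catch didn't click. The peak reading was noisy, so I'll repeat the push with averaged force and a slightly higher ceiling.

```bash
python3 - <<'E'
from h import *
a=np.radians(10.7);u=np.array([np.cos(a),np.sin(a)])
R=down(10.7);F=np.array([.5235,.0254])
at=lambda s:[*(F+u*s),.042]
def av(n=6):
    o=[]
    for _ in range(n): o.append(bot.get_force()); bot.dwell(.02)
    return np.mean(o,0)
bot.move_linear([*(F-u*.035),.10],v=.25,rot=R)
bot.move_linear(at(-.035),v=.12)
bot.dwell(.3);f0=av(10)
pos=lambda:float((np.array(bot.get_position()[:2])-F)@u)*1000
for s in (-.005,.045,.056,.0585):
    r=bot.move_linear(at(s),v=.05 if s<.05 else .02,stop_force=12)
    if r: print('stop',s,pos())
s=.0595;best=0
while s<.066:
    bot.move_linear(at(s),v=.02,stop_force=5);f=av()-f0;g=-f[:2]@u;best=max(best,g)
    print(round(s*1000,2),round(pos(),2),f.round(1),round(g,2))
    if g>16.2 or g<best-2: break
    s+=.0002 if g<12 else .0001
bot.dwell(.2)
im,d,P=cloud('top');Z=P[...,2];q=np.linalg.norm(P[...,:2]-[.660,-.009],axis=2)<.009
print('button z',np.nanmedian(Z[q]),q.sum(),bot.get_time_s())
E
```

```text
59.5 58.82 [-8.9 -2.6  3.5] 9.21
59.7 58.85 [-10.2  -2.9   3.9] 10.57
59.9 58.91 [-10.8  -3.1   4.4] 11.17
60.1 58.94 [-11.7  -3.2   5.3] 12.1
60.2 58.99 [-12.   -3.3   5.6] 12.42
60.3 59.01 [-12.6  -3.6   6. ] 13.0
60.4 59.04 [-13.4  -3.8   5.7] 13.88
60.5 59.08 [-13.4  -3.7   6.6] 13.86
60.6 59.1 [-14.1  -3.8   6.6] 14.56
60.7 59.12 [-14.8  -3.8   7.3] 15.27
60.8 59.14 [-14.7  -4.3   7.5] 15.2
60.9 59.29 [-14.4  -4.2   7.3] 14.92
61.0 59.34 [-14.7  -4.1   7.8] 15.22
61.1 59.36 [-15.4  -3.7   8. ] 15.78
61.2 59.35 [-15.8  -4.5   8.1] 16.31
button z 0.09416551150696018 36 40.8833
```

The position jump at 60.9 and the button back at 94 mm indicate the click. Backing off and checking.

```bash
python3 - <<'E'
from h import *
a=np.radians(10.7);u=np.array([np.cos(a),np.sin(a)])
p=bot.get_position()
bot.move_linear([*(p[:2]-u*.04),.042],v=.1)
bot.move_linear([*(p[:2]-u*.06),.26],v=.2)
bot.dwell(.3)
im,d,P=cloud('wrist');Z=P[...,2];cv2.imwrite('pics/w6.png',im)
q=(P[...,0]>.5)&(P[...,0]<.63)&(Z>.052)&(Z<.066)&(abs(P[...,1]-.03)<.09)
k=cv2.morphologyEx(q.astype(np.uint8),cv2.MORPH_OPEN,np.ones((3,3)))>0
print('panel',cv2.minAreaRect((P[k][:,:2]*1000).astype(np.float32)))
im,d,P=cloud('top');Z=P[...,2];q=np.linalg.norm(P[...,:2]-[.660,-.009],axis=2)<.009
print('button z',np.nanmedian(Z[q]),bot.get_time_s())
E
```

```text
panel ((595.678955078125, 37.530174255371094), (7.455439567565918, 129.38226318359375), 10.721583366394043)
button z 0.09418502540512563 43.0917
```

View pics/w6.png

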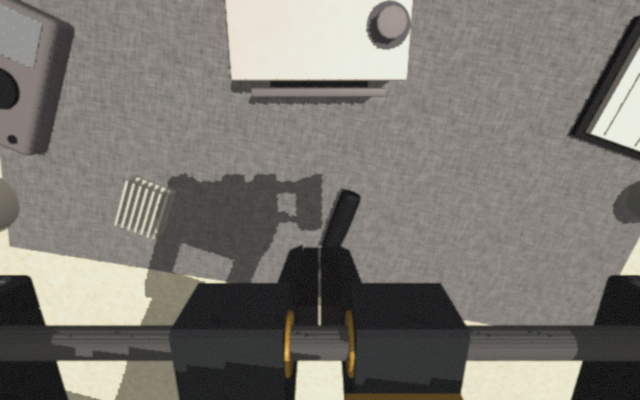

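The tray is shut (panel at row 92, right against the tester) and the button at (390,25) is up. Handing in.

```bash
python3 -c "
from station import bot
print(bot.finish_job())"
```

```text
the job is handed in; nothing more can be done
None
```

I handed the job in: the module is seated in the pocket, the tray is latched shut and the button is up; the first push didn't click and the second did, at about 16 N along the push (18 N with the vertical part, right at the limit), and the hand-in call returned no verdict.

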